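Screw down the raised foot of a rocking scale stand

ROBOT

A 6-joint arm with a two-finger parallel gripper is mounted at the origin on a cart in front of the work surface, level with it; the furniture and walls round the work are solid. World frame = base frame: x ahead of the robot, y to its left, z up, the work surface at z = 0. Lengths are in m, angles in rad, forces in N, time in s.
With the tool pointing down it reaches from about 0.35 to 0.975 m from the base axis. Payload 4.9 kg.
Tool frame: the origin (TCP) lies on the front face of the gripper's body, between the roots of the fingers; the fingertips stand ctrl.tip_extent ahead of it and the grasp point (between the pads) lies 54 mm ahead of it (ctrl.tip_extent is the distance from the TCP to the fingertips, in m); z points along the fingers, y is the line along which they close (so a half turn about z gives the same grasp; the last joint's range is limited). The gripper opens to 85 mm and grips with 20 to 120 N. Pads are 22 mm wide; open, the fingers measure 114 mm over their backs; the gripper's body (76 mm by 85 mm) begins 54 mm behind the grasp point. The pads swing forward as they close: fully open they stand 13 mm farther back than shut.
Start: joints at [-1.455, 0.053, 1.613, -0, 1.476, -0.119], TCP at [0.145, -0.608, 0.304] pointing down, gripper open.
Joint ranges: [-3.01, 3.01], [-1.01, 2.22], [0.06, 2.58], [-1.02, 4.17], [0.09, 2.62], [-3.14, 3.14]. Speed limits (rad/s): [2.57, 2.57, 3.14, 3.14, 3.14, 3.14].

INTERFACE

Orientations are given as a rotation vector (axis times angle).
In Python, from station import ctrl gives the robot as it stands.
- The arm moves only by the tool apply_moves, never from a script. Its argument "rows" is one flat list of numbers, 6 for each row, row after row: the shift along the tool's x, y, z normalised to -1 to 1, where 1 is 0.6 m, then the turn, a rotation vector about the tool's x, y, z normalised to -1 to 1, where 1 is 90 degrees. A call has 1 to 20 rows; each row is the pose to reach, as a shift and turn from the pose commanded when the call began, along the tool's axes at that moment; what a row does not reach only later rows make up. A row lasts 1/10 s, in which the tool goes at most 50 mm and 8.59 degrees, less where a joint would pass 70% of its speed; a pose out of reach is approached as far as the arm can. A call with a number of a shift or a turn outside -1 to 1 is refused whole. A call with a gripper value outside its range is refused whole. "grip" is the opening, from 0 (shut) to 1 (fully open), set as the call begins (left out, the last holds). The fingers move at their own pace and stop on an object; "grip_force" is the grip in N (left out, the last holds). Time passes only in rows, so rows that repeat a pose let the fingers close. It gives the time, the measured TCP pose, the force, the opening and the grip force at its end, in the units of the state.
- ctrl.get_obs(): the state, without advancing time (a new reading comes with each control period).
- ctrl.get_image(name): name is "scene" or "top" or "wrist"; returns (picture, depth): 480x640x3 uint8, blue, green, red; 480x640 float32, m along the optical axis (not along the pixel's ray), 0 where there is no reading.
- ctrl.camera_model(name): a dict with "mtx" (3x3 intrinsics, pixels), "R" (3x3) and "t" (3): a world point X has camera coordinates R X + t; the wrist camera has in their place "tool_from_camera" (4x4, takes a point from camera to tool coordinates, whose origin is the TCP and whose axes are the flange's). Camera axes: x right, y down, z forward; pixel columns grow to the right and rows downward; lengths in m; the calibration is good to about 2 mm. A picture is of the moment at which its call begins: read the wrist's pose just before it. camera_model takes no time and is no camera call.
- ctrl.finish_job(): hands the job in; it is judged then, once.
The state is a dict: "t": time; "q": joint angles; "dq": joint speeds; "effort": joint torques, N m; "tool_pos": TCP position; "tool_rot": TCP orientation; "contact_force": force on the tool from outside, world axes, zero at the start; "wrist_torque": the same for the moment, N m; "opening": finger opening in m; "grip_force": force on a finger pad.
Only numpy, scipy, OpenCV 4.12 (cv2) and the standard library are available. Lean on these libraries where they do the work, as an engineer would, in place of code of your own. Each camera call takes 0.05 s, during which the arm holds its last target. There are 200 camera calls.

TASK

The square metal scale stand rocks because one of its four screw feet is wound up: that foot's black knob stands further out from the deck than the other three. Screw that foot down, clockwise seen from above, until the stand is level on all four feet and no longer rocks, then let go. Leave the stand where it is.

Things in the scene. Friction and masses are not known exactly. Their poses are not given: they have to be found in the camera images.
- stand: Square grey metal stand, loose, 2.2 kg, any yaw: deck 170 x 170 x 12 mm, top 37 mm above the table. Origin: its centre, at the level of the soles; x, y along the edges, z up. At x, y = +-68 mm a screw foot in each corner, with a black knob above the deck. The raised foot is at +68, +68; the stand leans 3.5 to 5 degrees to it. The other three are right and do not turn, knobs 4 mm above the deck.
- stand_pan (a point): Top centre of the low round steel pan fixed on the middle of the stand's deck: 100 mm across, 10 mm high, its top 47 mm above the table when level. z points up out of the deck.
- foot_knob_grip (a point): Centre of the raised foot's round knob: 32 mm across, 22 mm high (11 mm above and below this point). Its underside is 10 to 12 mm above the deck at the start, 4 mm when right. The foot rests on the table all the while: this point stays about 52 mm above the table, the deck climbs to the knob. Grip from above, one finger each side, any direction, with 15 N. z: up the screw.
- foot_knob (a joint): Turn of the raised foot's screw, rad; grows clockwise seen from above. 0: foot right, stand level; -1.35 to -1.0 at the start, so one turn of the wrist does it. Steep thread: 6 mm down per rad. A stop ends the turn at +0.1, where the stand is still level enough. Stiff (0.08 N m), stays where it is left.
Things that resemble listed ones, but are neither listed nor needed, are in the scene too. Of the things that look like the stand, the larger one is meant.

How it is judged:
By the outcome, as a careful person would: the job done as asked, in the order asked, and still so for the second after the job is handed in, with the robot touching nothing.
It also fails if it takes over 27 s, if anything falls off the work surface, if the arm or the gripper's body presses on something with over 40 N, if the wrist force passes 120 N, or if a joint passes its speed limit or range.

## Working session

There is one attempt and no reset: what is moved stays moved. The work goes in short steps, Python scripts to look and compute and a tool call to move; the robot and the scene stay as the last step left them, time stands still between calls to the robot, and variables do not carry over. Pictures are saved under pics/ and viewed, at most 10 in all, crops included, and the job is handed in when it is done.

Besides the shell and the picture viewer there is one more tool, called after ">>>" by a JSON object that holds its "method" and its "body", one argument or row to a line. apply_moves: Moves the arm, as the interface text tells. Its arguments: {"type":"object","properties":{"rows":{"type":"array","items":{"type":"number"}},"grip":{"type":"number"},"grip_force":{"type":"number"}},"required":["rows"]}

```bash
mkdir -p pics
python3 - <<'E'
from station import ctrl
import cv2,numpy as np
o=ctrl.get_obs();print({k:np.round(v,3) for k,v in o.items()},ctrl.tip_extent)
for n in("scene","top"):
    im,d=ctrl.get_image(n);cv2.imwrite(f"pics/{n}1.png",im);np.save(n+"1.npy",d)
    m=ctrl.camera_model(n);print(n,{k:np.round(v,3).tolist() for k,v in m.items()})
E
```

```text
{'t': np.float64(0.0), 'q': array([-1.455,  0.053,  1.614,  0.   ,  1.476, -0.119]), 'dq': array([-0.001,  0.001,  0.001, -0.002,  0.   ,  0.001]), 'effort': array([ 0.0000e+00, -3.9368e+01, -3.7018e+01, -0.0000e+00,  7.0000e-03,
       -0.0000e+00]), 'tool_pos': array([ 0.145, -0.607,  0.303]), 'tool_rot': array([-3.118, -0.368, -0.   ]), 'contact_force': array([ 0.038, -0.574, -0.018]), 'wrist_torque': array([-0.017, -0.043, -0.058]), 'grip_force': np.float64(0.0), 'opening': np.float64(0.085)} 0.0726
scene {'mtx': [[546.821, 0.0, 323.999], [0.0, 546.821, 248.807], [0.0, 0.0, 1.0]], 'R': [[0.831, -0.556, 0.005], [-0.355, -0.538, -0.765], [0.427, 0.634, -0.645]], 't': [-0.458, 0.283, 0.594]}
top {'mtx': [[484.855, 0.0, 321.336], [0.0, 484.855, 241.668], [0.0, 0.0, 1.0]], 'R': [[0.004, -1.0, -0.018], [-0.988, -0.001, -0.155], [0.155, 0.018, -0.988]], 't': [0.056, 0.595, 0.842]}
```

View pics/top1.png

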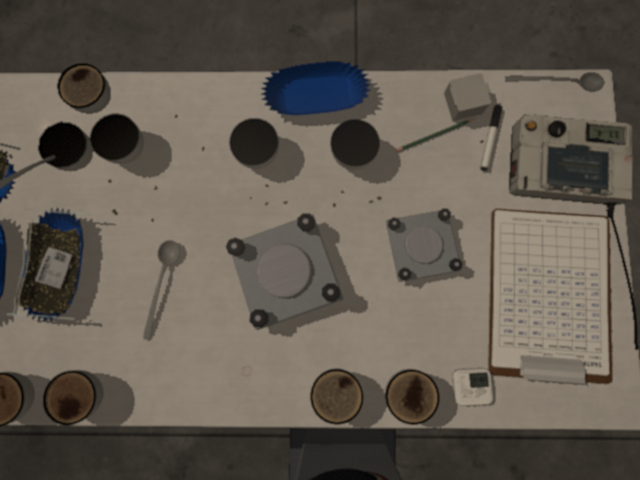

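View pics/scene1.png

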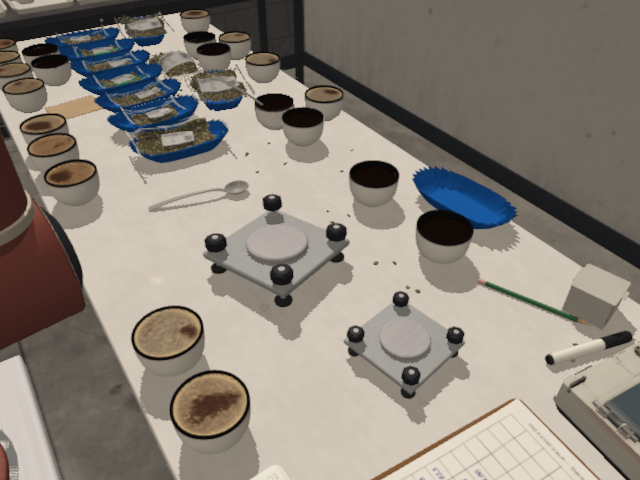

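The top view shows the large stand at about (285,270), with knobs at (235,246), (306,222), (331,292) and (259,318). In the scene view the knobs are at (272,202), (336,233), (282,275) and (216,243). I'll measure the deck tilt and knob heights from depth.

```bash
cat > h.py <<'E'
from station import ctrl
import cv2,numpy as np
def cloud(n,d):
    m=ctrl.camera_model(n);K=np.array(m["mtx"]);v,u=np.indices(d.shape)
    c=np.stack([(u-K[0,2])/K[0,0]*d,(v-K[1,2])/K[1,1]*d,d],-1)
    return (c-np.array(m["t"]))@np.array(m["R"])
def measure(n,im,d,knobs,pan):
    P=cloud(n,d);v,u=np.indices(d.shape);g=im.max(2);ok=d>0
    q=P[pan[1]-4:pan[1]+5,pan[0]-4:pan[0]+5].reshape(-1,3);pc=np.median(q,0);print(n,"pan",pc.round(4))
    r=np.hypot(P[...,0]-pc[0],P[...,1]-pc[1])
    def fit(s):
        s=P[s]
        for _ in range(4):
            A=np.c_[s[:,:2]-pc[:2],np.ones(len(s))];x=np.linalg.lstsq(A,s[:,2],rcond=None)[0]
            e=s[:,2]-A@x;s=s[abs(e)<max(2*e.std(),1e-4)]
        return x,len(s)
    x,k=fit(ok&(r<.042));print("pan plane",x.round(4),k)
    x,k=fit(ok&(r>.056)&(r<.078)&(abs(P[...,2]-.035)<.012)&(g>60))
    print("deck plane",x.round(4),k,"tilt",np.degrees(np.hypot(*x[:2])).round(2),"down-az",np.degrees(np.arctan2(-x[1],-x[0])).round(1))
    for a,b in knobs:
        w=ok&(np.hypot(u-a,v-b)<13)&(g<60)
        s=P[w];h=s[:,2]-((s[:,:2]-pc[:2])@x[:2]+x[2]);t=s[h>.012]
        z=np.percentile(t[:,2],90);tt=t[t[:,2]>z-.004]
        print((a,b),len(t),"top z",z.round(4),"above deck",np.percentile(h,90).round(4),"xy top",((tt.min(0)+tt.max(0))/2)[:2].round(4),"az",np.degrees(np.arctan2(*(tt.mean(0)-pc)[[1,0]])).round(1),"table z",)
    print("bare table z",np.median(P[...,2][ok&(r>.14)&(r<.17)&(g>90)]).round(4))
E
python3 - <<'E'
from h import *
measure("top",cv2.imread("pics/top1.png"),np.load("top1.npy"),[(235,246),(306,222),(331,292),(259,318)],(285,270))
measure("scene",cv2.imread("pics/scene1.png"),np.load("scene1.npy"),[(272,202),(336,233),(282,273),(216,243)],(277,242))
E
```

```text
top pan [0.5426 0.1232 0.0477]
pan plane [-0.0347 -0.0696  0.0477] 1476
deck plane [-0.0329 -0.0695  0.0376] 2343 tilt 4.4 down-az 64.7
(235, 246) 190 top z 0.065 above deck 0.0349 xy top [0.5835 0.2131] az 65.3 table z
(306, 222) 191 top z 0.0651 above deck 0.0274 xy top [0.6295 0.0851] az -23.8 table z
(331, 292) 218 top z 0.0722 above deck 0.0273 xy top [0.5018 0.0405] az -116.1 table z
(259, 318) 216 top z 0.0653 above deck 0.0274 xy top [0.4562 0.1674] az 153.3 table z
bare table z -0.0001
scene pan [0.5407 0.1201 0.0482]
pan plane [-0.0305 -0.067   0.0481] 1157
deck plane [-0.0334 -0.0677  0.0382] 1552 tilt 4.32 down-az 63.7
(272, 202) 202 top z 0.0639 above deck 0.0331 xy top [0.5828 0.2099] az 65.3 table z
(336, 233) 215 top z 0.0642 above deck 0.0261 xy top [0.628  0.0827] az -25.3 table z
(282, 273) 259 top z 0.0712 above deck 0.0262 xy top [0.5004 0.0374] az -115.9 table z
(216, 243) 234 top z 0.0644 above deck 0.0262 xy top [0.4543 0.1647] az 154.5 table z
bare table z 0.0
```

```bash
cat >> h.py <<'E'
from scipy.spatial.transform import Rotation as Ro
u=np.array([np.cos(np.radians(65.2)),np.sin(np.radians(65.2)),0]);S=np.array([.540,.1207,0])+.0962*u
def pose(th,yaw,L,S=S):
    a=np.sin(th)*u+np.array([0,0,np.cos(th)]);ax=np.cross([0,0,1],u)
    R=Ro.from_rotvec(ax*th)*Ro.from_euler('z',yaw)*Ro.from_euler('x',np.pi)
    return S+L*a,R
def row(T,cur=None):
    if cur is None:
        o=ctrl.get_obs();cur=(np.array(o["tool_pos"]),Ro.from_rotvec(o["tool_rot"]))
    p=cur[1].inv().apply(T[0]-cur[0])/.6;r=(cur[1].inv()*T[1]).as_rotvec()/(np.pi/2)
    return np.r_[p,r].round(4).tolist()
TH=np.radians(4.35);Y=np.radians(65.2)
E
python3 - <<'E'
from h import *
st=pose(TH,Y,.113);pre=pose(TH,Y,.19);print(st[0],pre[0])
mid=(np.array([.5,-.2,.28]),Ro.from_euler('z',.6)*Ro.from_euler('x',np.pi))
print("mid",row(mid));print("pre from mid",row(pre,mid));print("down from pre",row(st,pre))
E
```

```text
[0.58394638 0.21580869 0.11267448] [0.58639614 0.22111044 0.18945267]
mid [0.7328, -0.5229, 0.0391, -0.0011, -0.0003, -0.2325]
pre from mid [0.5151, -0.498, 0.1509, -0.013, -0.0472, -0.3423]
down from pre [0.0, -0.0, 0.1283, 0.0, 0.0, 0.0]
```

>>> {"method": "apply_moves", "body": {
  "rows": [0.733,-0.523,0.039,0,0,-0.2325,0.733,-0.523,0.039,0,0,-0.2325,0.733,-0.523,0.039,0,0,-0.2325,0.733,-0.523,0.039,0,0,-0.2325,0.733,-0.523,0.039,0,0,-0.2325,0.733,-0.523,0.039,0,0,-0.2325,0.733,-0.523,0.039,0,0,-0.2325,0.733,-0.523,0.039,0,0,-0.2325,0.733,-0.523,0.039,0,0,-0.2325,0.733,-0.523,0.039,0,0,-0.2325,0.733,-0.523,0.039,0,0,-0.2325,0.733,-0.523,0.039,0,0,-0.2325,0.733,-0.523,0.039,0,0,-0.2325,0.733,-0.523,0.039,0,0,-0.2325],
  "grip": 0.68,
  "grip_force": 20
}}

```text
t: 1.5
tool_pos: [0.4996, -0.2008, 0.2802]
tool_rot: [-3.001, -0.927, 0.001]
contact_force: [-0.6, 0.9, -0.2]
opening: 0.058
grip_force: 0.0
```

Run:
```python
from h import *
print(row(pose(TH,Y,.19)))
```

```text
[0.5162, -0.4991, 0.1511, -0.0133, -0.0468, -0.3428]
```

>>> {"method": "apply_moves", "body": {
  "rows": [0.516,-0.499,0.151,-0.0133,-0.047,-0.3428,0.516,-0.499,0.151,-0.0133,-0.047,-0.3428,0.516,-0.499,0.151,-0.0133,-0.047,-0.3428,0.516,-0.499,0.151,-0.0133,-0.047,-0.3428,0.516,-0.499,0.151,-0.0133,-0.047,-0.3428,0.516,-0.499,0.151,-0.0133,-0.047,-0.3428,0.516,-0.499,0.151,-0.0133,-0.047,-0.3428,0.516,-0.499,0.151,-0.0133,-0.047,-0.3428,0.516,-0.499,0.151,-0.0133,-0.047,-0.3428,0.516,-0.499,0.151,-0.0133,-0.047,-0.3428,0.516,-0.499,0.151,-0.0133,-0.047,-0.3428,0.516,-0.499,0.151,-0.0133,-0.047,-0.3428]
}}

```text
t: 2.7
tool_pos: [0.5869, 0.2198, 0.1902]
tool_rot: [2.611, 1.667, -0.099]
contact_force: [0.4, -0.6, -0.3]
opening: 0.058
grip_force: 0.0
```

Run:
```python
from h import *
o=ctrl.get_obs();im,d=ctrl.get_image("wrist");m=ctrl.camera_model("wrist");T=np.array(m["tool_from_camera"]);K=np.array(m["mtx"])
R=Ro.from_rotvec(o["tool_rot"]).as_matrix();cv2.imwrite("pics/w1.png",im)
v,uu=np.indices(d.shape);c=np.stack([(uu-K[0,2])/K[0,0]*d,(v-K[1,2])/K[1,1]*d,d],-1)
P=(c@T[:3,:3].T+T[:3,3])@R.T+o["tool_pos"]
k=(d>0)&(im.max(2)<60)&(np.hypot(P[...,0]-.583,P[...,1]-.2115)<.03)&(P[...,2]>.055)&(P[...,2]<.072)
s=P[k];z=np.percentile(s[:,2],90);t=s[s[:,2]>z-.003];print(len(t),z,t.min(0),t.max(0),(t.min(0)+t.max(0))/2)
a=pose(TH,Y,.0635);print("expected top",a[0]);print("q",np.round(o["q"],2),"down",row(pose(TH,Y,.113)))
```

```text
1717 0.06463160916825943 [0.57129101 0.19794055 0.06163284] [0.60141774 0.22855244 0.06644635] [0.58635437 0.2132465  0.0640396 ]
expected top [0.58237154 0.21240042 0.06331708]
q [ 0.26  0.18  1.68 -0.06  1.34  0.71] down [0.0017, -0.0019, 0.1298, 0.0006, -0.0001, -0.0012]
```

View pics/w1.png

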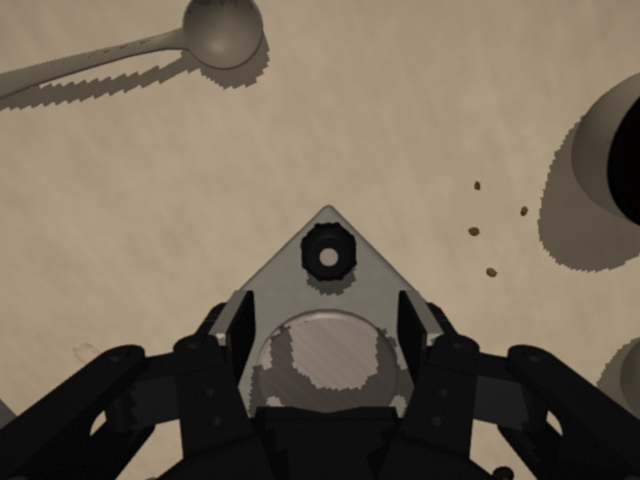

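The wrist view shows the knob at (328,251), centred between the fingers. Its position agrees with the other cameras to about 4 mm, so I'll shift the target 2 mm in x and go down.

```bash
echo 'S=S+np.array([.002,.0005,0])' >> h.py
python3 - <<'E'
from h import *
print(row(pose(TH,Y,.113,S)))
E
```

```text
[0.0039, 0.0008, 0.1296, 0.0006, -0.0001, -0.0012]
```

>>> {"method": "apply_moves", "body": {
  "rows": [0.004,0.001,0.04,0,0,0,0.004,0.001,0.08,0,0,0,0.004,0.001,0.11,0,0,0,0.004,0.001,0.1285,0,0,0,0.004,0.001,0.1285,0,0,0,0.004,0.001,0.1285,0,0,0]
}}

```text
t: 3.35
tool_pos: [0.5862, 0.218, 0.1135]
tool_rot: [2.61, 1.67, -0.097]
contact_force: [1.1, 0.2, 0.5]
opening: 0.0583
grip_force: 0.0
```

Run:
```python
from h import *
im,d=ctrl.get_image("scene");cv2.imwrite("pics/s2.png",cv2.resize(im[140:330,160:400],None,fx=3,fy=3))
```

```text
(no output)
```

View pics/s2.png

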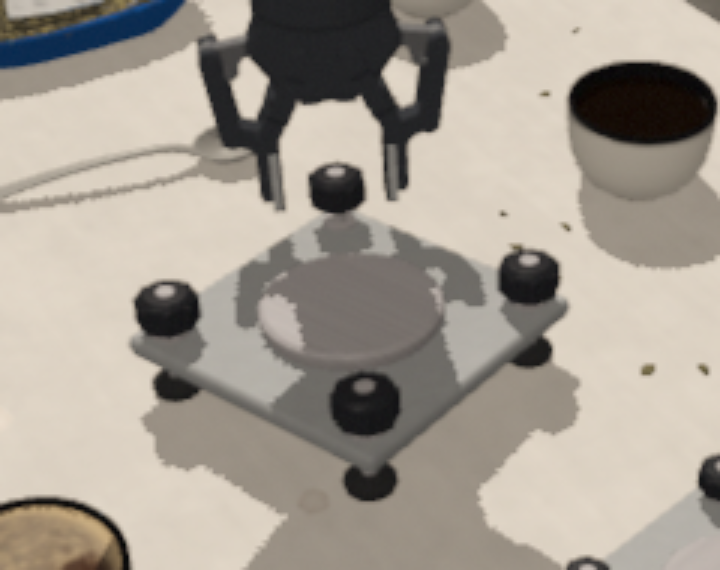

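In the crop the knob at (337,187) sits midway between the fingertips, at (278,195) and (397,190). I'll close the gripper.

>>> {"method": "apply_moves", "body": {
  "rows": [0,0,0,0,0,0,0,0,0,0,0,0,0,0,0,0,0,0,0,0,0,0,0,0,0,0,0,0,0,0,0,0,0,0,0,0,0,0,0,0,0,0,0,0,0,0,0,0],
  "grip": 0.2,
  "grip_force": 20
}}

```text
t: 4.2
tool_pos: [0.5872, 0.2182, 0.1144]
tool_rot: [2.608, 1.67, -0.093]
contact_force: [4.5, -1.3, 6.1]
opening: 0.0314
grip_force: 20.5
```

Run:
```python
from h import *
N=14;c=pose(TH,Y,.113)
for i in range(1,N+1):
    f=i/N; q=1.26*f; th=TH*max(0,1-q/1.21)
    print(row(pose(th,Y-q,.113),c))
```

```text
[-0.0011, 0.0, 0.0, 0.0002, 0.0036, 0.0573]
[-0.0021, 0.0, 0.0, 0.0006, 0.0072, 0.1146]
[-0.0032, 0.0, 0.0, 0.0015, 0.0107, 0.1719]
[-0.0043, 0.0, 0.0, 0.0026, 0.0142, 0.2292]
[-0.0053, -0.0, 0.0001, 0.004, 0.0177, 0.2865]
[-0.0064, 0.0, 0.0001, 0.0058, 0.021, 0.3437]
[-0.0074, 0.0, 0.0001, 0.0079, 0.0243, 0.401]
[-0.0085, -0.0, 0.0002, 0.0104, 0.0275, 0.4583]
[-0.0096, 0.0, 0.0002, 0.0131, 0.0306, 0.5155]
[-0.0106, 0.0, 0.0003, 0.0162, 0.0335, 0.5728]
[-0.0117, 0.0, 0.0004, 0.0196, 0.0363, 0.63]
[-0.0128, 0.0, 0.0004, 0.0233, 0.0389, 0.6873]
[-0.0138, 0.0, 0.0005, 0.0273, 0.0413, 0.7445]
[-0.0143, 0.0, 0.0005, 0.0304, 0.0418, 0.8017]
```

>>> {"method": "apply_moves", "body": {
  "rows": [-0.0011,0,0,0.0002,0.0036,0.057,-0.0021,0,0,0.0006,0.0072,0.115,-0.0032,0,0,0.0015,0.0107,0.172,-0.0043,0,0,0.0026,0.0142,0.229,-0.0053,0,0,0.004,0.0177,0.2865,-0.0064,0,0,0.0058,0.021,0.344,-0.0074,0,0,0.008,0.0243,0.401,-0.0085,0,0,0.0104,0.0275,0.458,-0.0096,0,0,0.013,0.0306,0.5155,-0.0106,0,0,0.016,0.0335,0.573,-0.0117,0,0,0.0196,0.0363,0.63,-0.0128,0,0,0.023,0.039,0.687,-0.0138,0,0,0.027,0.041,0.7445,-0.0143,0,0,0.03,0.042,0.802,-0.0143,0,0,0.03,0.042,0.802,-0.0143,0,0,0.03,0.042,0.802]
}}

```text
t: 5.8
tool_pos: [0.5833, 0.2102, 0.1141]
tool_rot: [3.135, -0.191, 0.007]
contact_force: [5.0, -2.5, 0.9]
opening: 0.0304
grip_force: 20.2
```

Run:
```python
from h import *
o=ctrl.get_obs();print(np.round(o["q"],2),np.round(o["wrist_torque"],3),np.round(o["contact_force"],1))
im,d=ctrl.get_image("scene");cv2.imwrite("pics/s3.png",cv2.resize(im[140:330,160:400],None,fx=3,fy=3))
measure("scene",im,d,[(336,235),(282,275),(216,243)],(277,242))
```

```text
[ 0.23  0.22  1.76 -0.    1.15  1.92] [-0.414 -0.925 -0.028] [ 5.  -2.5  0.9]
scene pan [0.5411 0.1219 0.0471]
pan plane [-1.831   6.9295  0.1962] 3666
deck plane [-0.0002  0.0005  0.0372] 1811 tilt 0.03 down-az -63.6
(336, 235) 191 top z 0.0632 above deck 0.026 xy top [0.6254 0.0785] az -29.3 table z
(282, 275) 290 top z 0.0635 above deck 0.0264 xy top [0.4993 0.0338] az -115.8 table z
(216, 243) 184 top z 0.0627 above deck 0.0251 xy top [0.4527 0.1593] az 159.6 table z
bare table z 0.0
```

View pics/s3.png

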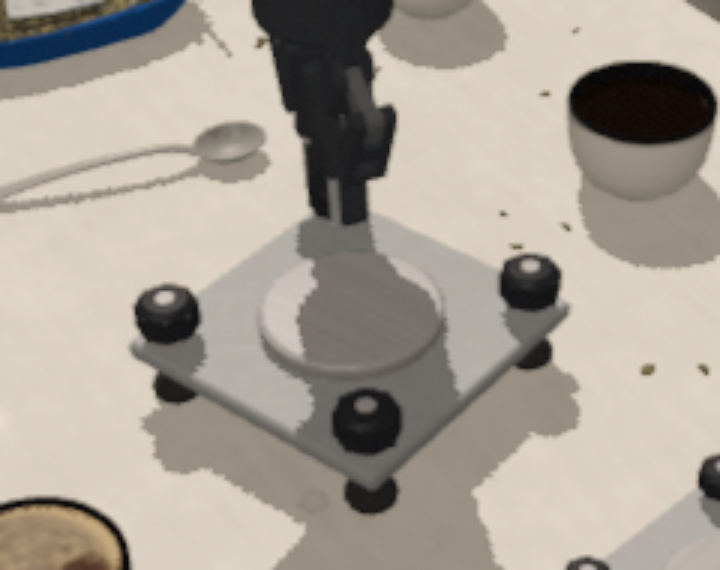

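The crop shows the stand level (deck tilt 0.03°), with the fingers still on the raised knob at about (340,190). I'll release, lift, and check again.

>>> {"method": "apply_moves", "body": {
  "rows": [0,0,0,0,0,0,0,0,0,0,0,0,0,0,0,0,0,0,0,0,0,0,0,0,0,0,0,0,0,0,0,0,-0.03,0,0,0,0,0,-0.08,0,0,0,0,0,-0.14,0,0,0,0,0,-0.2,0,0,0,0,0,-0.25,0,0,0,0,0,-0.25,0,0,0,0,0,-0.25,0,0,0],
  "grip": 0.54
}}

```text
t: 7.05
tool_pos: [0.5822, 0.2106, 0.2642]
tool_rot: [-3.136, 0.191, -0.004]
contact_force: [-0.4, -0.1, -0.1]
opening: 0.046
grip_force: 0.0
```

Run:
```python
from h import *
im,d=ctrl.get_image("scene");cv2.imwrite("pics/s4.png",cv2.resize(im[140:330,160:400],None,fx=3,fy=3))
measure("scene",im,d,[(272,204),(336,235),(282,280),(216,245)],(277,242))
```

```text
scene pan [0.541  0.1211 0.0471]
pan plane [0.0009 0.0005 0.0471] 1319
deck plane [-0.0014  0.0012  0.0372] 1813 tilt 0.1 down-az -41.0
(272, 204) 163 top z 0.0627 above deck 0.0252 xy top [0.5801 0.2045] az 65.2 table z
(336, 235) 202 top z 0.0631 above deck 0.0259 xy top [0.6259 0.0782] az -28.4 table z
(282, 280) 322 top z 0.0635 above deck 0.0263 xy top [0.4992 0.0331] az -115.8 table z
(216, 245) 189 top z 0.0626 above deck 0.0251 xy top [0.4529 0.1595] az 159.0 table z
bare table z 0.0
```

View pics/s4.png

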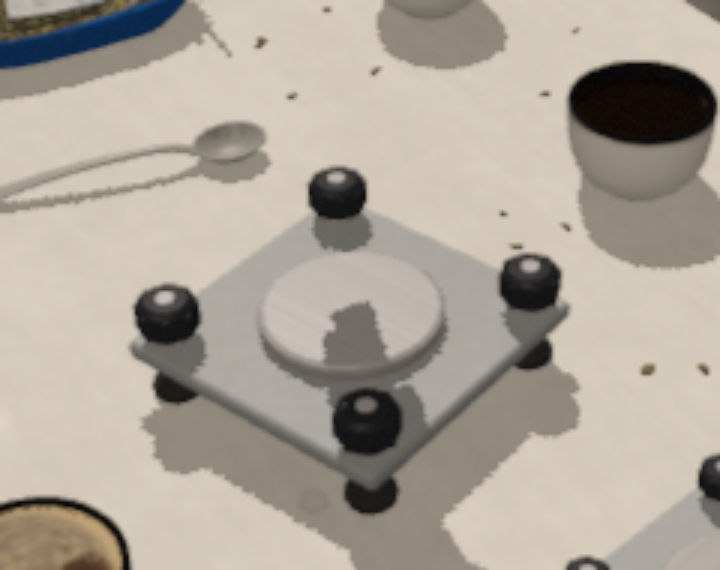

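The gripper is clear. All four knobs stand the same height above the deck to within about 1 mm, the deck is level, and the stand has not moved. I'm handing in the job.

```bash
python3 -c "
from station import ctrl
print(ctrl.finish_job())"
```

```text
the job is handed in; nothing more can be done
None
```

I screwed the raised foot down and let go; the last images show the stand level to about 0.1° on all four feet, still in place, and I handed the job in at about 7 s.

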